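# Park the spare beam in its bay behind the post

### The job

Slide the long aluminium beam across the bench into the low grey bay by pushing it with the fingertips: angle it past the short steel post so that one end slips in behind the post, and swing the other end in after it. Finish with the beam lying on the bench along the bay's back fence, touching or almost touching it, between the two end cheeks. Do not lift or tip the beam; leave all the other things on the bench where they are.

Things in the scene. Friction and masses are not known exactly. Their poses are not given: they have to be found in the camera images.
- beam: plain aluminium beam lying on the bench, 240 mm long, 25 mm wide, 30 mm tall, about 0.2 to 0.45 kg, loose, slides on its underside. Origin at the centre of its underside; y runs along its length, x across its width, z up. It starts on the robot's side of the post, its x within about 0.35 rad of the bay's x.
- bay: fixed floorless bay of grey bars, 25 mm tall and 12 mm thick: a back fence with a cheek at each end, open towards the robot. Origin on the bench, mid-length at the fence's inner face; x points away from the robot, square to the fence, y left along it. The cheeks' inner faces are at y = +155 and -155 mm; they reach from the fence towards the robot, the left (+y) one 80 mm, the right one 45 mm.
- post: fixed upright round steel post, 30 mm in diameter, 40 mm tall, its axis about 100 mm in front of the fence, right of the bay's middle. Origin at the centre of its foot. The gap from post to left cheek is shorter than the beam, so the beam goes in at an angle, its right (-y) end first, passing left of the post and ending between post and fence.
- setting_ring: bystander, loose, leave alone: short steel ring, 52 mm across and 22 mm tall, lying flat to the right of the post; origin at the centre of its underside
- plug_gauge: bystander, loose, leave alone: slim upright steel plug gauge with a waist, 26 mm across and 78 mm tall, right of the bay; origin at the centre of its underside
- vee_block: bystander, loose, leave alone: dark steel V-block, 40 x 50 mm and 36 mm tall, left of the bay; origin at the centre of its underside
- screwdriver: bystander, loose, leave alone: black-handled screwdriver, 160 mm long, lying beyond the bay's fence; origin near the middle of its length
- oil_jar: bystander, loose, leave alone: closed jar, 52 mm across and 70 mm tall, beyond the bay's fence; origin at the centre of its underside
- adapter: bystander, loose, leave alone: black power adapter brick, 60 x 120 mm and 34 mm tall, at the right of the bench; origin at the centre of its underside
There are look-alikes about, which are no part of the job. Several things look just like the beam: the one meant starts farthest from the robot's base.

How it is judged:
At the end, for the whole second after the job is handed in: The beam lies flat on the bench inside the bay, between the cheeks, parallel to the fence within 0.08 rad and its middle no more than 10 mm off the fence, at rest (x of beam in the frame of bay between -0.0225 and -0.008 m and y of beam in the frame of bay between -0.037 and 0.037 m and angle between the y axis of beam and the y axis of bay, either way round below 0.08 rad and height (world z) of beam below 0.004 m and angle between beam's own z axis and vertical below 0.05 rad and linear speed of beam below 0.01 m/s and angular speed of beam below 0.05 rad/s); the robot touches nothing.
It fails at once if the beam is lifted more than 12 mm or tipped by more than 0.2 rad (height (world z) of beam above 0.012 m or angle between beam's own z axis and vertical above 0.2 rad).
It fails at once if one of the other loose things on the bench is moved by more than 20 mm (distance of any of setting_ring, plug_gauge, vee_block, screwdriver, oil_jar, adapter from where it was at the start of the episode above 0.02 m).
It also fails if it takes over 72 s, if anything falls off the work surface, if the arm or the gripper's body presses on something with over 40 N, if the wrist force passes 120 N, or if a joint passes its speed limit or range.

### The arm

A 6-joint arm with a two-finger parallel gripper is mounted at the origin on the work surface. World frame = base frame: x ahead of the robot, y to its left, z up, the work surface at z = 0. Lengths are in m, angles in rad, forces in N, time in s.
With the tool pointing down it reaches from about 0.3 to 0.875 m from the base axis. Payload 6.4 kg.
Tool frame: the origin (TCP) lies at the very end of the fingers, on their centre line; the grasp point (between the pads) lies grip_point_offset behind it (grip_point_offset is the distance from the TCP to the grasp point, in m); y points along the fingers, x is the direction in which the jaws open and shut, and the axes are right-handed (so a half turn about y gives the same grasp; the last joint's range is limited). The gripper opens to 85 mm and grips with 20 to 120 N. Pads are 22 mm wide; open, the fingers measure 114 mm over their backs; the gripper's body (76 mm by 85 mm) begins 54 mm behind the grasp point. The pads swing forward as they close: fully open they stand 13 mm farther back than shut.
Start: joints at [0.946, 0.181, 1.607, -0, 1.354, -0.206], TCP at [0.234, 0.525, 0.231] pointing down, gripper open.
Joint ranges: [-2.99, 2.99], [-0.89, 2.07], [0.3, 2.58], [-1.14, 4.28], [0, 2.63], [-3.12, 3.12]. Speed limits (rad/s): [2.57, 2.57, 3.01, 3.14, 3.14, 3.14].

### API

Orientations are given as a unit quaternion [w, x, y, z].
In Python, from bench import get_obs, camera, camera_model, hand_in, grip_point_offset gives the robot as it stands.
- The arm moves only by the shell command python3 -m jog 'ROWS'. ROWS is JSON, a list of rows, each a list of 7 numbers: the shift along the tool's x, y, z in mm, then the turn, a rotation vector about the tool's x, y, z in degrees, then the gripper's target within -1 to 1 (shut at 1, half-way at 0, fully open at -1). In form: [[x, y, z, ax, ay, az, grip], ...]. A call has 1 to 8 rows; each row shifts and turns the commanded pose from where the row before left it, along the tool's axes as they then stand; what a row does not reach is not made up. A row lasts 1/12 s, in which the tool goes at most 41.7 mm and 7.16 degrees, less where a joint would pass 70% of its speed; a pose out of reach is approached as far as the arm can. A call is refused whole if a number of a shift passes 41.7 or a number of a turn 7.16, either way. A call with a gripper value outside its range is refused whole. The fingers move at their own pace and stop on an object; the grip force is fixed at half the most. Time passes only in rows, so rows that do not move let the fingers close. It gives the time, the measured TCP pose, the force and the opening at its end, in the units of the state.
- get_obs(): the state, without advancing time (a new reading comes with each control period).
- camera(name): name is "scene" or "top" or "wrist"; returns the picture (480x640x3 uint8, blue, green, red); there is no depth.
- camera_model(name): a dict with "K" (3x3 intrinsics, pixels), "pose" (4x4, takes a point from camera to world coordinates). Camera axes: x right, y down, z forward; pixel columns grow to the right and rows downward; lengths in m; the calibration is good to about 2 mm. A picture is of the moment at which its call begins: read the wrist's pose just before it. camera_model takes no time and is no camera call; for the wrist camera it gives the pose at the moment of the call.
- hand_in(): hands the job in, once; it reports no verdict.
The state is a dict: "time_s": time; "q": joint angles; "dq": joint speeds; "joint_efforts": joint torques, N m; "eef_pos": TCP position; "eef_rot": TCP orientation; "wrist_force": force on the tool from outside, world axes, zero at the start; "torque": the same for the moment, N m; "opening": opening from 0.0 (shut) to 1.0 (fully open).
Only numpy, scipy, OpenCV 4.12 (cv2) and the standard library are available. Lean on these libraries where they do the work, as an engineer would, in place of code of your own. Each camera call takes 0.05 s, during which the arm holds its last target.

## Working session

There is one attempt and no reset: what is moved stays moved. The work goes in short steps, Python scripts to look and compute and a shell command to move; the robot and the scene stay as the last step left them, time stands still between calls to the robot, and variables do not carry over. Pictures are saved under pics/ and viewed, and the job is handed in when it is done.

```bash
ls; mkdir -p pics; python3 - <<'E'
from bench import *
import cv2
print(get_obs(), grip_point_offset)
for n in("scene","top","wrist"):
    cv2.imwrite(f"pics/{n}0.png",camera(n)); m=camera_model(n); print(n,m)
E
```

```text
pics
{'time_s': 0.0, 'q': array([ 9.45740107e-01,  1.81552323e-01,  1.60801474e+00,  1.28655980e-05,
        1.35384070e+00, -2.06283615e-01]), 'dq': array([ 2.85005140e-04, -5.99750771e-04,  1.68512319e-03,  3.25299150e-04,
       -7.15490335e-04,  9.52001168e-05]), 'joint_efforts': array([-2.72752979e-03, -4.44898117e+01, -3.51309335e+01, -5.59261316e-04,
        9.63793223e-03, -1.24305822e-05]), 'eef_pos': array([0.2334493 , 0.5248549 , 0.23037458]), 'eef_rot': array([-0.59278169,  0.5932372 ,  0.38454855, -0.38574851]), 'wrist_force': array([ 0.55098037,  0.08776879, -0.12426889]), 'torque': array([-0.02966649, -0.08546568, -0.03333829]), 'opening': 1.0024586069386425} 0.0187
scene {'K': array([[463.58615217,   0.        , 317.42344385],
       [  0.        , 463.58615217, 237.60432555],
       [  0.        ,   0.        ,   1.        ]]), 'pose': array([[ 7.38274204e-01,  5.15015261e-01, -4.35557667e-01,
         9.12006923e-01],
       [ 6.74499976e-01, -5.64657701e-01,  4.75616929e-01,
        -5.06638972e-01],
       [-9.91013847e-04, -6.44919346e-01, -7.64249995e-01,
      
[... 342 characters left out ...]
      [-0.9999443 ,  0.00954528, -0.00450478, -0.07321383],
       [ 0.00324508, -0.12809931, -0.99175604,  1.14523581],
       [ 0.        ,  0.        ,  0.        ,  1.        ]])}
wrist {'K': array([[364.74657945,   0.        , 325.90672705],
       [  0.        , 364.74657945, 240.18543807],
       [  0.        ,   0.        ,   1.        ]]), 'pose': array([[ 4.05877757e-01,  8.63872926e-01,  2.98306578e-01,
         1.57143360e-01],
       [ 9.13927119e-01, -3.83404078e-01, -1.33186089e-01,
         5.61342028e-01],
       [-6.83898029e-04,  3.26687743e-01, -9.45132081e-01,
         3.74267745e-01],
       [ 0.00000000e+00,  0.00000000e+00,  0.00000000e+00,
         1.00000000e+00]])}
```

View pics/top0.png

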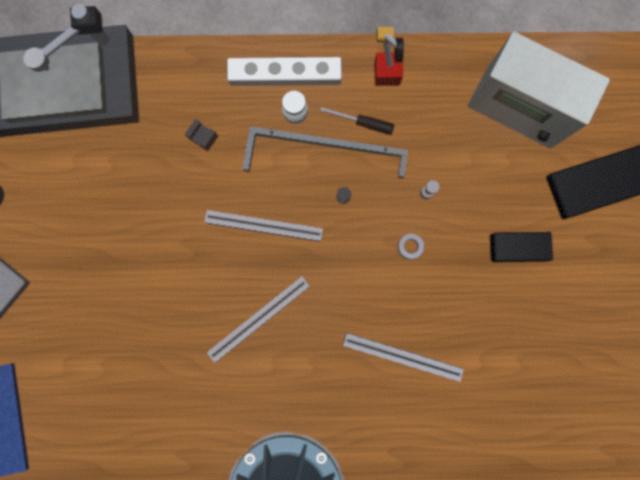

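View pics/scene0.png

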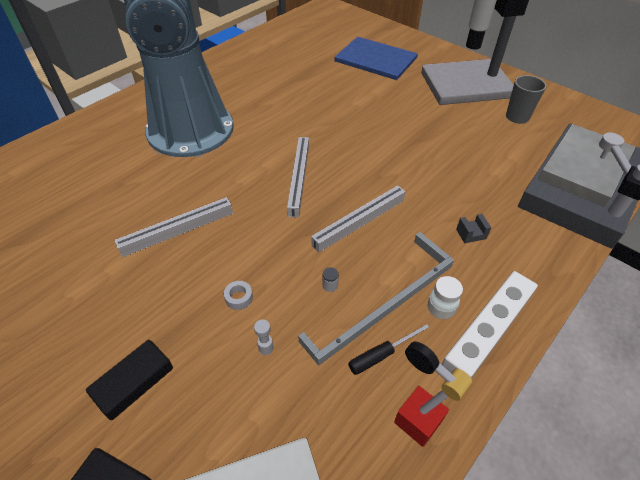

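The target beam is the one at top-image (205..322, 212..238), which is farthest from the base. The bay runs (245,170)-(407,150), the post is at (344,195) and the ring at (411,246). I'll enlarge this area to measure.

```bash
python3 - <<'E'
import cv2
a=cv2.imread("pics/top0.png")
cv2.imwrite("pics/top0c.png",cv2.resize(a[115:250,195:355],None,fx=5,fy=4.4,interpolation=cv2.INTER_CUBIC)[:600])
cv2.imwrite("pics/top0d.png",cv2.resize(a[120:265,310:450],None,fx=4,fy=4,interpolation=cv2.INTER_CUBIC))
E
```

```text
(no output)
```

View pics/top0c.png

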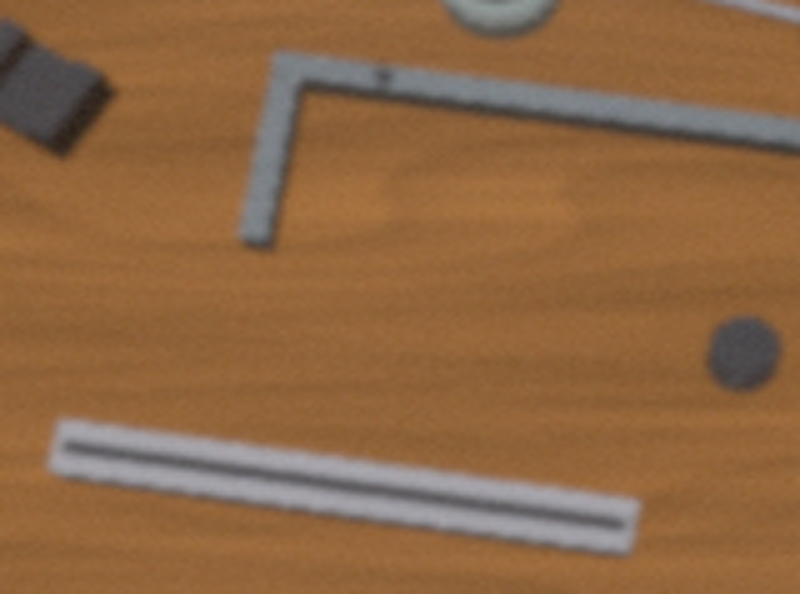

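View pics/top0d.png

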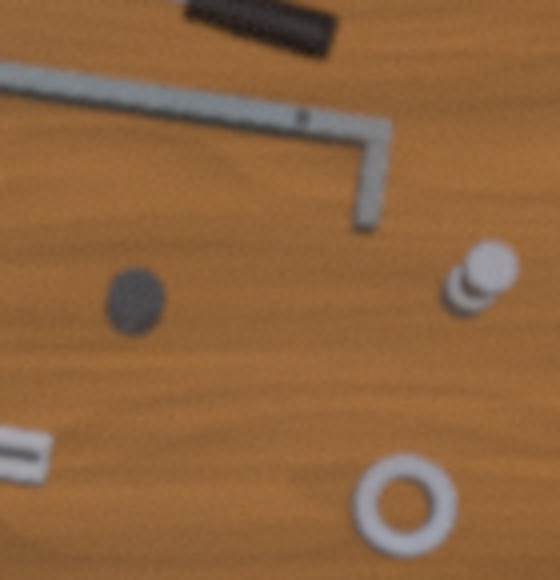

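View pics/wrist0.png

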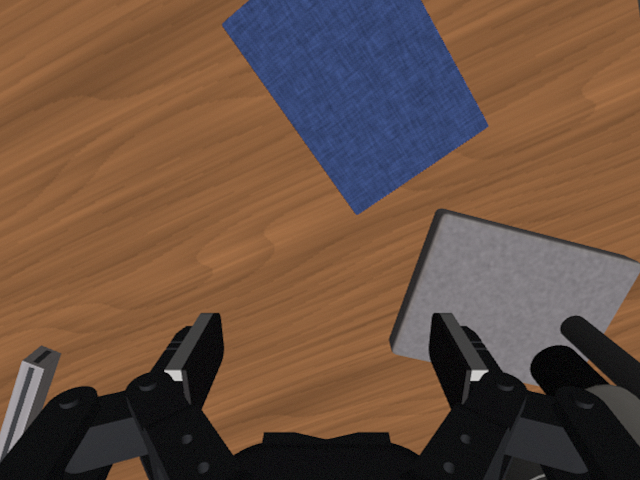

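```bash
cat > h.py <<'E'
import numpy as np, cv2
from bench import *
def ray(name,u,v,z,m=None):
    m=m or camera_model(name); K=m["K"];T=np.array(m["pose"])
    d=T[:3,:3]@np.linalg.inv(K)@np.array([u,v,1.]); o=T[:3,3]
    return o+d*(z-o[2])/d[2]
E
python3 - <<'E'
from h import *
np.set_printoptions(precision=4,suppress=True)
C=lambda x,y:(195+(x+.5)/5-.5,115+(y+.5)/4.4-.5)
D=lambda x,y:(310+(x+.5)/4-.5,120+(y+.5)/4-.5)
for n,p,z in [("bTL",C(62,420),.03),("bTR",C(638,500),.03),("bBR",C(630,553),.03),("bBL",C(50,472),.03),
 ("outL",C(275,52),.025),("inL",C(303,80),.025),("chLend o",C(240,238),.025),("chLend i",C(271,243),.025),
 ("inR",D(362,135),.025),("outR",D(391,120),.025),("chR i",D(355,226),.025),("chR o",D(378,226),.025),
 ("postC",C(743,350),.04),("postD",D(135,298),.04),("ring",D(405,505),.022),("plug",D(493,265),.078),
 ("vee r",C(110,90),.036)]:
    print(n,ray("top",*p,z))
E
```

```text
bTL [0.5597 0.1561 0.03  ]
bTR [ 0.5201 -0.0783  0.03  ]
bBR [ 0.4955 -0.0748  0.03  ]
bBL [0.5354 0.1606 0.03  ]
outL [0.7366 0.0712 0.025 ]
inL [0.7228 0.0594 0.025 ]
chLend o [0.6464 0.085  0.025 ]
chLend i [0.6439 0.0722 0.025 ]
inR [ 0.676  -0.2417  0.025 ]
outR [ 0.6838 -0.257   0.025 ]
chR i [ 0.6278 -0.2367  0.025 ]
chR o [ 0.6277 -0.2486  0.025 ]
postC [ 0.5881 -0.1215  0.04  ]
postD [ 0.5882 -0.1219  0.04  ]
ring [ 0.4832 -0.2587  0.022 ]
plug [ 0.5957 -0.2963  0.078 ]
vee r [0.7153 0.1377 0.036 ]
```

```bash
cat >> h.py <<'E'
from scipy.spatial.transform import Rotation as R
np.set_printoptions(precision=4,suppress=True)
B0=np.array([0.699,-0.091]); BY=-0.157
ex=np.array([np.cos(BY),np.sin(BY)]); ey=np.array([-ex[1],ex[0]])
def w2b(p): d=np.asarray(p)[:2]-B0; return np.array([d@ex,d@ey])
def b2w(p): return B0+p[0]*ex+p[1]*ey
def toolR():
    q=get_obs()["eef_rot"]; return R.from_quat([q[1],q[2],q[3],q[0]]).as_matrix()
def status():
    o=get_obs(); M=toolR(); print("t",round(o["time_s"],2),"tcp",o["eef_pos"],"bay",w2b(o["eef_pos"]),"yaw of tool x in bay deg",np.degrees(np.arctan2(M[1,0],M[0,0])-BY),"F",o["wrist_force"],"op",round(o["opening"],2),"q",o["q"]); print(M)
def plan(bx,by,z,yawdeg):
    "shift in tool axes (mm) and turn about tool y (deg) to reach bay pose; yaw = tool x direction in bay"
    o=get_obs(); M=toolR(); t=np.array([*b2w((bx,by)),z]); a=np.radians(yawdeg)+BY
    d=a-np.arctan2(M[1,0],M[0,0]); d=(d+np.pi)%(2*np.pi)-np.pi
    print("shift mm (current tool axes)",1000*M.T@(t-o["eef_pos"]),"turn about y deg",-np.degrees(d))
def proj(name,p):
    m=camera_model(name);T=np.linalg.inv(m["pose"]);c=T[:3,:3]@np.asarray(p)+T[:3,3];u=m["K"]@c;return u[:2]/u[2]
E
python3 - <<'E'
from h import *
status(); print(proj("scene",get_obs()["eef_pos"]),proj("top",get_obs()["eef_pos"]))
for p in [(-.19,.1),(-.19,.04)]:
  print(b2w(p)); plan(*p,.1,90); plan(*p,.1,-90)
E
```

```text
t 0.15 tcp [0.2336 0.525  0.2306] bay [-0.556   0.5356] yaw of tool x in bay deg 75.0010315914736 F [-0.3805  0.2296  0.6642] op 1.0 q [ 0.9457  0.1814  1.6077 -0.      1.3538 -0.2063]
[[ 0.4066 -0.0007 -0.9136]
 [ 0.9136 -0.0011  0.4066]
 [-0.0013 -1.      0.0002]]
[394.8006  -2.7364] [-52.5429 393.3353]
[0.527  0.0375]
shift mm (current tool axes) [-325.903   130.9149 -466.3206] turn about y deg -14.998968408526396
shift mm (current tool axes) [-325.903   130.9149 -466.3206] turn about y deg 165.0010315914736
[ 0.5176 -0.0218]
shift mm (current tool axes) [-383.8588  130.9854 -481.8487] turn about y deg -14.998968408526396
shift mm (current tool axes) [-383.8588  130.9854 -481.8487] turn about y deg 165.0010315914736
```

```bash
python3 -m jog '[[0,-20,0,0,0,0,0]]'; python3 -c "
from h import *;status()"
```

```text
time_s: 0.23
eef_pos: [0.2323, 0.5231, 0.2468]
eef_rot: [-0.592, 0.594, 0.382, -0.388]
wrist_force: [0.0, 0.2, -0.3]
opening: 0.884
t 0.23 tcp [0.2323 0.5231 0.2468] bay [-0.557   0.5336] yaw of tool x in bay deg 74.99648101002576 F [ 0.0307  0.2273 -0.3246] op 0.88 q [ 0.9456  0.1679  1.5901  0.      1.3922 -0.2063]
[[ 0.4067 -0.005  -0.9135]
 [ 0.9135 -0.007   0.4067]
 [-0.0084 -1.      0.0018]]
```

```bash
python3 -c "
from h import *;plan(-.25,.0685,.1,90)
print(ray('top',307,281,.03), ray('top',302,277,.03))"
```

```text
shift mm (current tool axes) [-368.5074  149.1471 -417.1937] turn about y deg -15.003518989974234
[ 0.4137 -0.0467  0.03  ] [ 0.4218 -0.0367  0.03  ]
```

```bash
python3 -m jog '[[-25,0,-28,0,0,0,0],[-25,0,-28,0,0,0,0],[-25,0,-28,0,0,0,0],[-25,0,-28,0,0,0,0],[-25,0,-28,0,0,0,0],[-25,0,-28,0,0,0,0],[-25,0,-28,0,0,0,0],[-25,0,-28,0,0,0,0]]'; python3 -m jog '[[-25,10,-28,0,0,0,0],[-25,15,-28,0,0,0,0],[-25,15,-28,0,0,0,0],[-25,15,-28,0,0,0,0],[-25,15,-28,0,0,0,0],[-25,15,-28,0,-5,0,0],[-5,15,0,0,-5,0,0],[0,0,0,0,-5,0,0]]'; python3 -m jog '[[0,0,0,0,0,0,0]]';python3 -c "
from h import *;status();plan(-.245,.0685,.06,90);cv2.imwrite('pics/w1.png',camera('wrist'));cv2.imwrite('pics/t1.png',camera('top'))"
```

```text
time_s: 0.9
eef_pos: [0.3572, 0.2499, 0.2512]
eef_rot: [-0.593, 0.593, 0.385, -0.385]
wrist_force: [1.1, 0.5, 0.3]
opening: 0.5
time_s: 1.57
eef_pos: [0.4464, 0.0392, 0.1482]
eef_rot: [0.539, -0.536, -0.458, 0.461]
wrist_force: [-0.2, 0.7, 0.2]
opening: 0.502
time_s: 1.65
eef_pos: [0.4471, 0.0406, 0.15]
eef_rot: [0.538, -0.537, -0.459, 0.46]
wrist_force: [-0.4, 0.1, 0.9]
opening: 0.501
t 1.65 tcp [0.4471 0.0406 0.15  ] bay [-0.2694  0.0906] yaw of tool x in bay deg 90.04312416339721 F [-0.4147  0.1434  0.9398] op 0.5 q [-0.175  -0.0094  1.9884  0.      1.1656 -1.5895]
[[ 0.1556 -0.003  -0.9878]
 [ 0.9878  0.0006  0.1556]
 [ 0.0001 -1.      0.0031]]
shift mm (current tool axes) [-22.1211  89.8796 -24.6516] turn about y deg 0.0431241633972148
```

View pics/w1.png

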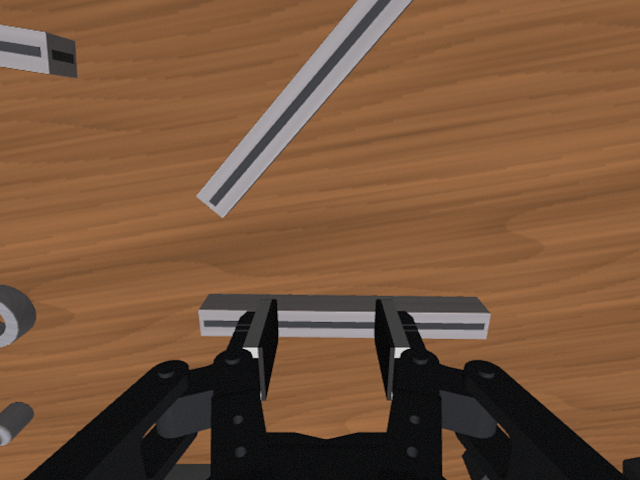

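View pics/t1.png

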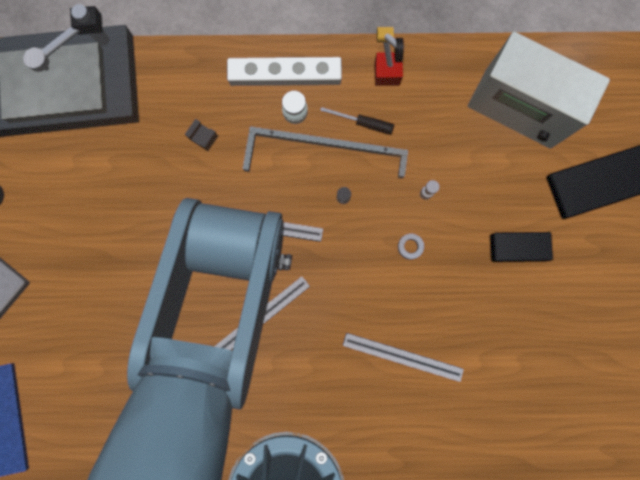

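```bash
cat >> h.py <<'E'
def beamw(pts,z=.03):
    "wrist pixel top corners: right-far,left-far,left-near,right-near (far=fence side)"
    P=np.array([w2b(ray('wrist',u,v,z)) for u,v in pts]); print(P)
    c=P.mean(0); d=(P[1]+P[2]-P[0]-P[3])/2; print("centre",c,"len",np.hypot(*d),"theta",np.arctan2(-d[0],d[1]))
E
python3 -c "
from h import *
beamw([(200,336),(489,338),(486,312),(204,309)])
for n in ('wrist',): print(proj(n,get_obs()['eef_pos']))"
```

```text
[[-0.1756 -0.0129]
 [-0.173   0.2318]
 [-0.198   0.2258]
 [-0.2014 -0.0066]]
centre [-0.187   0.1095] len 0.2385400602306365 theta -0.01263969537941343
[321.2388 312.8388]
```

The wrist view shows the beam at (200..489, 309..338), which agrees with the top view to within about 5 mm. Next I lower the tool on the robot's side of it.

```bash
python3 -m jog '[[-11,0,-12,0,0,0,0],[-11,0,-12,0,0,0,0],[0,25,0,0,0,0,0],[0,30,0,0,0,0,0],[0,30,0,0,0,0,0],[0,30,0,0,0,0,0],[0,20,0,0,0,0,0],[0,0,0,0,0,0,0]]';python3 -c "
from h import *;status();plan(-.245,.0685,.01,90);cv2.imwrite('pics/w2.png',camera('wrist'))"
```

```text
time_s: 2.42
eef_pos: [0.4661, 0.0158, 0.0128]
eef_rot: [0.54, -0.536, -0.458, 0.46]
wrist_force: [-1.2, -0.5, -0.0]
opening: 0.501
t 2.42 tcp [0.4661 0.0158 0.0128] bay [-0.2468  0.0691] yaw of tool x in bay deg 89.93929963483973 F [-1.2483 -0.4719 -0.0371] op 0.5 q [-0.2212  0.2816  2.0066 -0.0003  0.8598 -1.6338]
[[ 0.1574 -0.0062 -0.9875]
 [ 0.9875  0.0012  0.1574]
 [ 0.0002 -1.      0.0063]]
shift mm (current tool axes) [-0.6097  2.7679 -1.8035] turn about y deg -0.060700365160262386
```

View pics/w2.png

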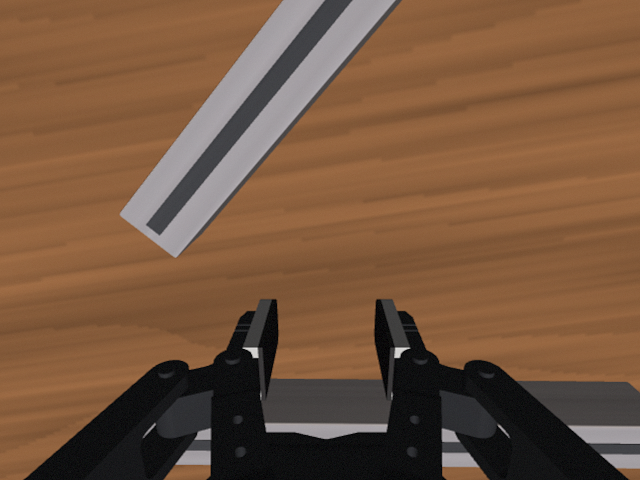

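```bash
python3 -m jog '[[0,2,-8,0,0,0,0],[0,0,-8,0,0,0,0],[0,0,-6,0,0,0,0],[0,0,-5,0,0,0,0],[0,0,-5,0,0,0,0],[0,0,-1,0,0,0,0]]'; python3 -m jog '[[-1.5,0,-4.2,0,-1.8,0,0],[-1.5,0,-4.2,0,-1.8,0,0],[-1.5,0,-4.2,0,-1.8,0,0],[-1.5,0,-4.2,0,-1.8,0,0],[-1.5,0,-4.2,0,-1.8,0,0],[-1.5,0,-4.2,0,-1.8,0,0],[-1.5,0,-4.2,0,-1.8,0,0],[-1.5,0,-4.2,0,-1.8,0,0]]';python3 -c "
from h import *;status();cv2.imwrite('pics/w3.png',camera('wrist'));cv2.imwrite('pics/s3.png',camera('scene'))"
```

```text
time_s: 2.97
eef_pos: [0.5019, 0.0106, 0.0149]
eef_rot: [-0.537, 0.538, 0.459, -0.459]
wrist_force: [-0.2, -0.1, -0.1]
opening: 0.5
time_s: 3.63
eef_pos: [0.5333, -0.0025, 0.0143]
eef_rot: [0.476, -0.475, -0.523, 0.524]
wrist_force: [-1.8, 0.9, 1.1]
opening: 0.498
t 3.63 tcp [ 0.5333 -0.0025  0.0143] bay [-0.1775  0.0615] yaw of tool x in bay deg 104.49098159748546 F [-1.8344  0.8856  1.1364] op 0.5 q [-0.2275  0.3946  1.8412  0.      0.9072 -1.8942]
[[-0.0958 -0.0014 -0.9954]
 [ 0.9954  0.0003 -0.0958]
 [ 0.0005 -1.      0.0013]]
```

View pics/w3.png

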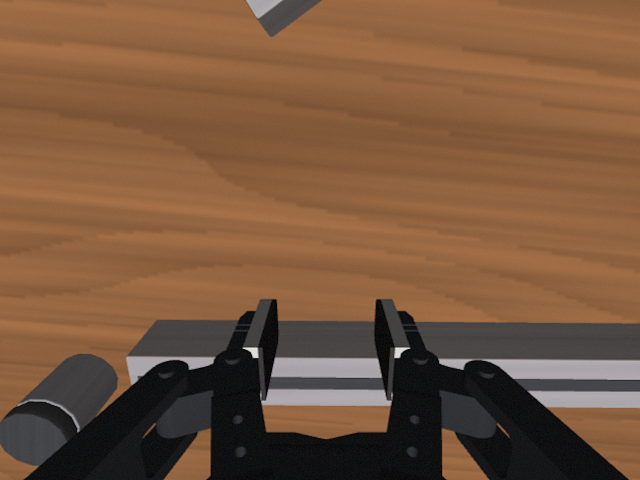

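View pics/s3.png

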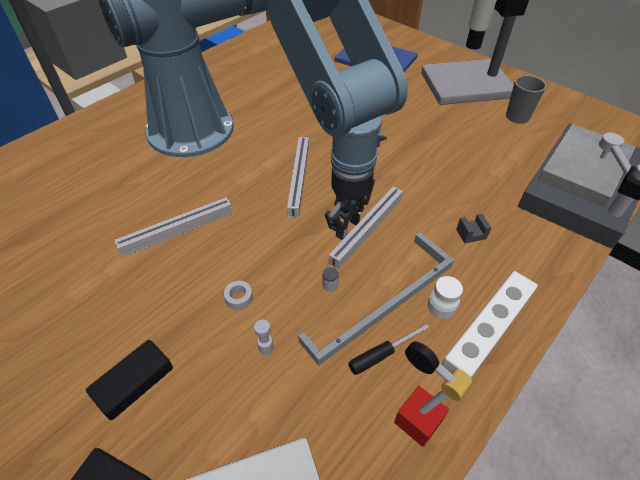

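The beam now follows the fingers and stays parallel to them: its right end is at (130,356) and the post top at (40,430). I'll compute the clearances.

```bash
python3 -c "
from h import *
for p,z in [((128,357),.03),((138,404),.03),((640,360),.03),((640,407),.03),((40,432),.04),((135,385),0.015)]: print(p,w2b(ray('wrist',*p,z)))"
```

```text
(128, 357) [-0.1443 -0.0139]
(138, 404) [-0.1205 -0.0077]
(640, 360) [-0.1964  0.1943]
(640, 407) [-0.1741  0.2073]
(40, 432) [-0.1061 -0.0423]
(135, 385) [-0.1156 -0.0159]
```

```bash
python3 -m jog '[[-1,1,-5,0,-1.8,0,0],[-1,1,-5,0,-1.8,0,0],[-1,1,-5,0,-1.8,0,0],[-1,1,-5,0,-1.8,0,0],[-1,0,-5,0,-1.8,0,0],[-1,0,-5,0,-1.8,0,0],[-1,0,-5,0,-1.8,0,0],[-1,0,-5,0,-1.8,0,0]]';python3 -m jog '[[0,0,0,0,0,0,0]]';python3 -c "
from h import *;status();cv2.imwrite('pics/w4.png',camera('wrist'))"
```

```text
time_s: 4.4
eef_pos: [0.5739, -0.0024, 0.01]
eef_rot: [0.407, -0.406, -0.578, 0.579]
wrist_force: [-2.0, 0.2, -0.3]
opening: 0.499
time_s: 4.48
eef_pos: [0.5748, -0.0024, 0.0103]
eef_rot: [-0.406, 0.407, 0.579, -0.579]
wrist_force: [-1.0, -0.4, 0.2]
opening: 0.501
t 4.48 tcp [ 0.5748 -0.0024  0.0103] bay [-0.1365  0.0681] yaw of tool x in bay deg 118.82038682452263 F [-1.0016 -0.4445  0.17  ] op 0.5 q [-0.2105  0.4724  1.7344 -0.0001  0.9344 -2.1273]
[[-0.3391  0.0004 -0.9407]
 [ 0.9407 -0.0001 -0.3391]
 [-0.0002 -1.     -0.0003]]
```

View pics/w4.png

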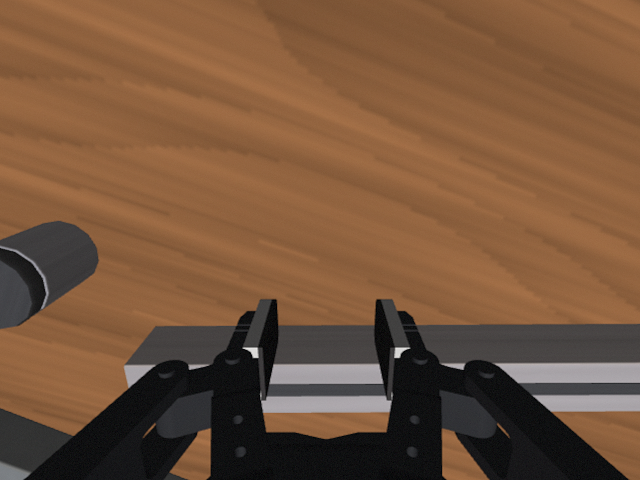

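```bash
python3 -c "
from h import *
for p,z in [((126,365),.03),((134,411),.03),((640,363),.03),((640,410),.03)]: print(p,w2b(ray('wrist',*p,z)))"
```

```text
(126, 365) [-0.0864  0.0046]
(134, 411) [-0.0652  0.0153]
(640, 363) [-0.188   0.1878]
(640, 410) [-0.1701  0.2055]
```

```bash
python3 -m jog '[[0,0,10,0,0,0,0],[0,0,10,0,0,0,0],[0,-40,10,0,7,0,1],[0,-40,0,0,7,0,1],[0,-10,0,0,7,0,1],[0,0,0,0,7,0,1],[0,0,0,0,7,0,1],[0,0,0,0,7,0,1]]'; python3 -m jog '[[0,0,0,0,7,0,1],[0,0,0,0,7,0,1],[0,0,0,0,7,0,1],[0,0,0,0,7,0,1],[0,0,0,0,7,0,1],[0,0,0,0,7,0,1],[0,0,0,0,6,0,1],[0,0,0,0,0,0,1]]';python3 -c "
from h import *;status();plan(-.215,.258,.1,29)"
```

```text
time_s: 5.2
eef_pos: [0.5451, -0.0129, 0.1007]
eef_rot: [-0.588, 0.588, 0.392, -0.392]
wrist_force: [-0.3, 0.6, -0.7]
opening: -0.001
time_s: 5.87
eef_pos: [0.5449, -0.0128, 0.1]
eef_rot: [0.697, -0.697, -0.12, 0.12]
wrist_force: [-0.2, -0.1, 0.1]
opening: -0.0
t 5.87 tcp [ 0.5449 -0.0128  0.1   ] bay [-0.1644  0.0531] yaw of tool x in bay deg 28.53114527786017 F [-0.212  -0.0824  0.0892] op -0.0 q [-0.2414  0.2724  1.7858 -0.0001  1.0841 -0.5823]
[[ 0.9424 -0.0007 -0.3344]
 [ 0.3344  0.0001  0.9424]
 [-0.0006 -1.      0.0003]]
shift mm (current tool axes) [ 53.4134   0.0827 204.1742] turn about y deg -0.4688547221398201
```

```bash
python3 -m jog '[[7,0,25,0,0,0,1],[7,0,26,0,0,0,1],[7,0,26,0,0,0,1],[7,0,26,0,0,0,1],[7,0,26,0,0,0,1],[7,0,26,0,0,0,1],[6,0,26,0,0,0,1],[5,0,24,0,0,0,1]]'; python3 -m jog '[[0,0,0,0,0,0,1]]';python3 -c "
from h import *;status();cv2.imwrite('pics/w5.png',camera('wrist'))"
```

```text
time_s: 6.53
eef_pos: [0.5256, 0.1992, 0.1002]
eef_rot: [0.696, -0.696, -0.123, 0.123]
wrist_force: [0.1, 0.2, 1.0]
opening: -0.004
time_s: 6.62
eef_pos: [0.5249, 0.2015, 0.1002]
eef_rot: [0.697, -0.696, -0.124, 0.124]
wrist_force: [-0.3, 1.1, -0.0]
opening: -0.001
t 6.62 tcp [0.5249 0.2015 0.1002] bay [-0.2177  0.2617] yaw of tool x in bay deg 29.15461737412864 F [-0.3431  1.0603 -0.0452] op -0.0 q [ 0.1546  0.3059  1.7419  0.0015  1.0942 -0.1979]
[[ 0.9387 -0.0006 -0.3446]
 [ 0.3446  0.0013  0.9387]
 [-0.0001 -1.      0.0014]]
```

View pics/w5.png

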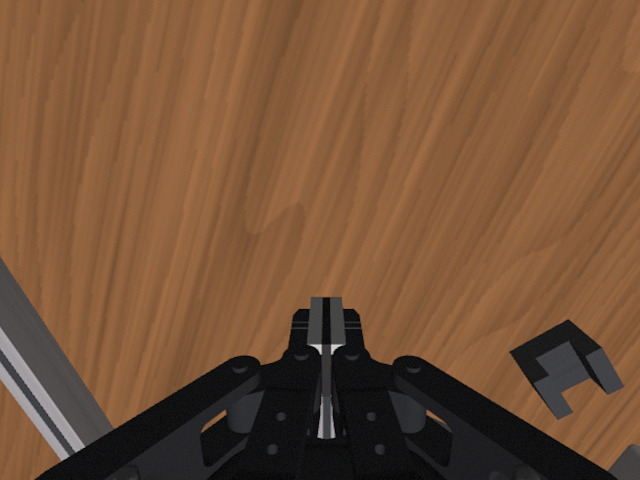

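```bash
python3 -m jog '[[0,30,0,0,0,0,1],[0,30,0,0,0,0,1],[0,28,0,0,0,0,1],[0,0,0,0,0,0,1]]';python3 -c "
from h import *;status();cv2.imwrite('pics/w6.png',camera('wrist'));s=camera('scene');cv2.imwrite('pics/s6.png',cv2.resize(s[150:350,280:480],None,fx=3,fy=3,interpolation=cv2.INTER_CUBIC))"
```

```text
time_s: 7.0
eef_pos: [0.5217, 0.1961, 0.0068]
eef_rot: [-0.696, 0.697, 0.118, -0.126]
wrist_force: [-2.0, -0.4, -0.1]
opening: -0.0
t 7.0 tcp [0.5217 0.1961 0.0068] bay [-0.22    0.2558] yaw of tool x in bay deg 28.844447516391813 F [-2.0492 -0.4052 -0.1166] op -0.0 q [ 0.1468  0.4544  1.772  -0.0005  0.9256 -0.1993]
[[ 0.9405 -0.0102 -0.3395]
 [ 0.3395 -0.0019  0.9406]
 [-0.0102 -0.9999  0.0017]]
```

View pics/w6.png

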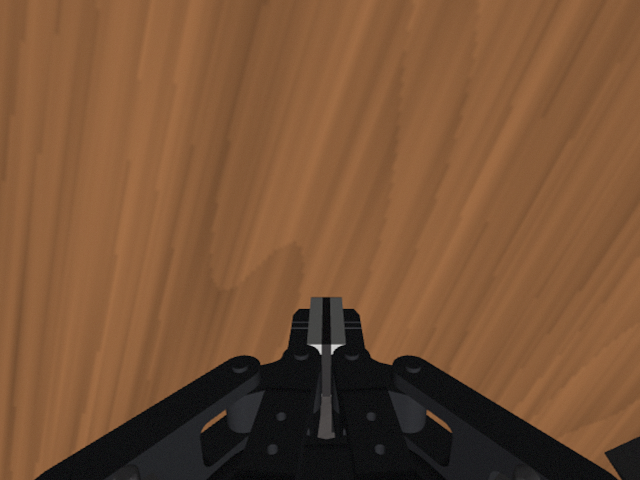

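View pics/s6.png

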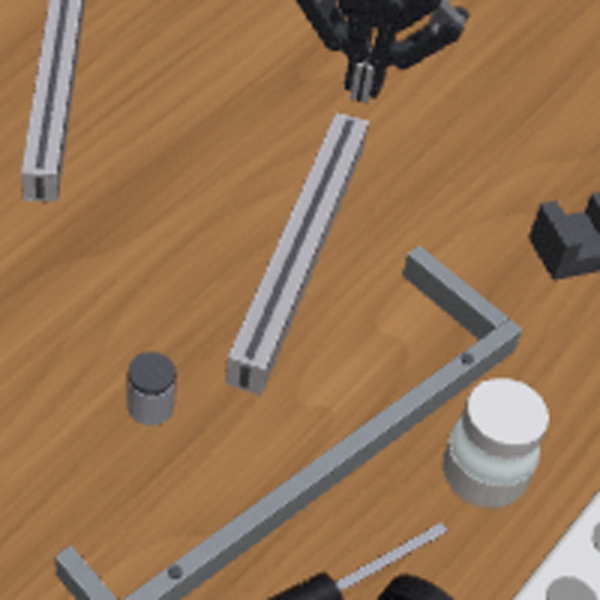

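The scene crop is clear: the beam's left end is at (338,115)-(368,124), its right end at (228,350)-(268,365), and the fingers are just behind the left end.

```bash
cat >> h.py <<'E'
def beams(pts,off=(280,150),s=3,z=.03):
    "scene crop top corners: right-near, right-far, left-far, left-near (far=fence side)"
    P=np.array([w2b(ray('scene',off[0]+(u+.5)/s-.5,off[1]+(v+.5)/s-.5,z)) for u,v in pts]); print(P)
    c=P.mean(0); L=(P[2]+P[3])/2; Rr=(P[0]+P[1])/2; d=L-Rr; print("centre",c,"L",L,"R",Rr,"len",np.hypot(*d),"theta",np.arctan2(-d[0],d[1]))
E
python3 -c "
from h import *
beams([(227,350),(269,366),(369,123),(339,114)])
print(w2b(ray('scene',280+151/3,150+373/3,.04)))
L=(-.08,.155)
print('cheekL tip outer/inner', w2b(ray('scene',280+404/3,150+258/3,.025)),w2b(ray('scene',280+418/3,150+247/3,.025)))
print('inner corner L',w2b(ray('scene',280+497/3,150+325/3,.025)))"
```

```text
[[-0.0894  0.0045]
 [-0.0637  0.0168]
 [-0.1782  0.2208]
 [-0.1985  0.2105]]
centre [-0.1325  0.1131] L [-0.1884  0.2156] R [-0.0765  0.0107] len 0.2335108095746023 theta 0.4994121003917406
[-0.0992 -0.0489]
cheekL tip outer/inner [-0.0743  0.1506] [-0.0752  0.1651]
inner corner L [0.0024 0.1561]
```

```bash
python3 -m jog '[[4,0,-10,0,0,0,1],[4,0,-10,0,0,0,1],[0,0,-8,0,0,0,1],[0,0,-5,0,0,0,1],[0,0,-5,0,0,0,1],[0,0,-6,0,0,0,1],[0,0,-6,0,0,0,1],[0,0,-6,0,0,0,1]]';python3 -m jog '[[0,0,-6,0,0,0,1],[0,0,-6,0,0,0,1],[0,0,-6,0,0,0,1],[0,0,-6,0,0,0,1]]';python3 -c "
from h import *;status();s=camera('scene');cv2.imwrite('pics/s7.png',cv2.resize(s[150:350,280:480],None,fx=3,fy=3,interpolation=cv2.INTER_CUBIC))"
```

```text
time_s: 7.77
eef_pos: [0.5532, 0.1481, 0.0125]
eef_rot: [0.697, -0.696, -0.122, 0.122]
wrist_force: [-1.6, 3.9, 3.0]
opening: -0.004
time_s: 8.1
eef_pos: [0.5614, 0.1252, 0.0123]
eef_rot: [0.697, -0.697, -0.122, 0.122]
wrist_force: [-2.1, 3.8, 2.6]
opening: 0.0
t 8.1 tcp [0.5614 0.1252 0.0123] bay [-0.1697  0.192 ] yaw of tool x in bay deg 28.803257038720936 F [-2.1335  3.7588  2.5852] op 0.0 q [ 0.0131  0.4699  1.7329  0.0001  0.9389 -0.3327]
[[ 0.9408 -0.0002 -0.3389]
 [ 0.3389  0.0001  0.9408]
 [-0.0001 -1.      0.0001]]
```

View pics/s7.png

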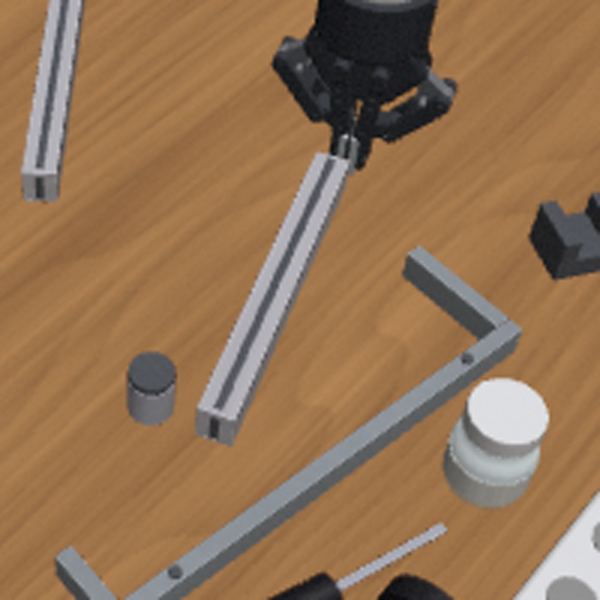

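```bash
python3 -c "
from h import *
beams([(197,404),(237,417),(349,166),(317,154)])"
```

```text
[[-0.0701 -0.037 ]
 [-0.0478 -0.0243]
 [-0.1564  0.1788]
 [-0.179   0.1695]]
centre [-0.1133  0.0717] L [-0.1677  0.1741] R [-0.0589 -0.0307] len 0.23186221775132737 theta 0.488164909341767
```

```bash
python3 -m jog '[[0,0.5,-6,0,0,0,1],[0,0.5,-6,0,0,0,1],[0,0.5,-6,0,0,0,1],[0,0.5,-6,0,0,0,1],[0,0,-6,0,0,0,1],[0,0,-6,0,0,0,1],[0,0,-6,0,0,0,1],[0,0,-6,0,0,0,1]]';python3 -c "
from h import *;status();s=camera('scene');cv2.imwrite('pics/s8.png',cv2.resize(s[150:350,280:480],None,fx=3,fy=3,interpolation=cv2.INTER_CUBIC))"
```

```text
time_s: 8.82
eef_pos: [0.5776, 0.0798, 0.0101]
eef_rot: [-0.697, 0.697, 0.121, -0.122]
wrist_force: [-0.6, 2.1, 1.5]
opening: -0.002
t 8.82 tcp [0.5776 0.0798 0.0101] bay [-0.1466  0.1497] yaw of tool x in bay deg 28.795503417228343 F [-0.6187  2.1081  1.4986] op -0.0 q [-0.0661  0.4873  1.7119 -0.0002  0.9428 -0.4116]
[[ 0.9409 -0.0004 -0.3387]
 [ 0.3387 -0.0001  0.9409]
 [-0.0004 -1.     -0.    ]]
```

View pics/s8.png

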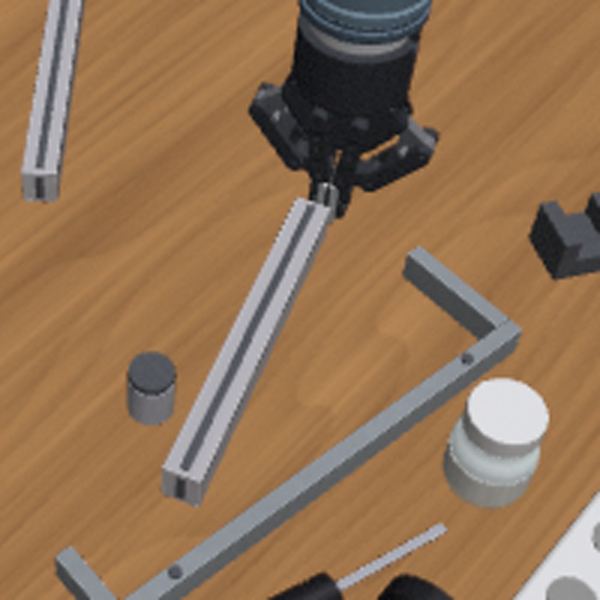

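```bash
python3 -c "
from h import *
beams([(162,465),(205,478),(331,213),(298,201)])
print(get_obs()['wrist_force'])"
```

```text
[[-0.0501 -0.0816]
 [-0.0276 -0.0676]
 [-0.1322  0.1375]
 [-0.1544  0.1276]]
centre [-0.0911  0.029 ] L [-0.1433  0.1325] R [-0.0388 -0.0746] len 0.23196077310961635 theta 0.4670701383528652
[ 0.2232  1.1343 -1.382 ]
```

```bash
python3 -m jog '[[0,0,-6,0,0,0,1],[0,0,-6,0,0,0,1],[0,0,-6,0,0,0,1],[0,0,-6,0,0,0,1],[0,0,-6,0,0,0,1],[0,0,-6,0,0,0,1],[0,0,-6,0,0,0,1],[0,0,-4,0,0,0,1]]';python3 -c "
from h import *;status();s=camera('scene');cv2.imwrite('pics/s9.png',cv2.resize(s[170:370,280:480],None,fx=3,fy=3,interpolation=cv2.INTER_CUBIC))"
```

```text
time_s: 9.53
eef_pos: [0.5934, 0.0363, 0.0102]
eef_rot: [-0.696, 0.697, 0.121, -0.121]
wrist_force: [-0.7, 1.2, -0.2]
opening: 0.001
t 9.53 tcp [0.5934 0.0363 0.0102] bay [-0.1242  0.1092] yaw of tool x in bay deg 28.78032045644327 F [-0.7422  1.1718 -0.216 ] op 0.0 q [-0.1383  0.5065  1.6815 -0.0003  0.9535 -0.4834]
[[ 0.941   0.0001 -0.3385]
 [ 0.3385 -0.0003  0.941 ]
 [-0.     -1.     -0.0003]]
```

View pics/s9.png

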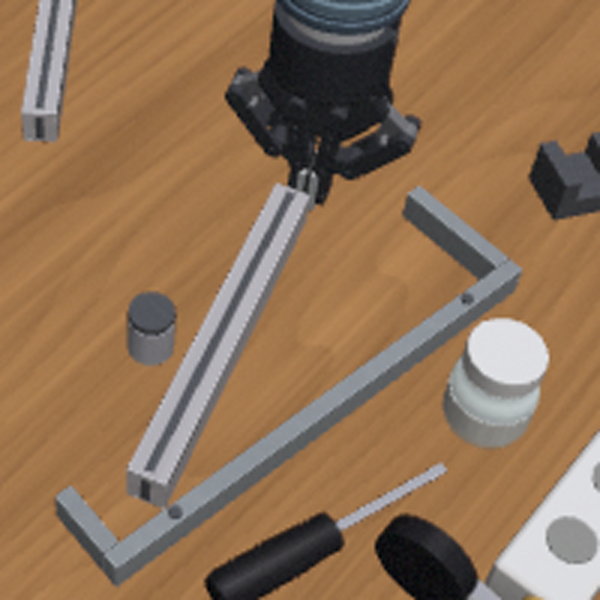

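```bash
python3 -c "
from h import *
beams([(128,467),(171,483),(311,199),(278,185)],off=(280,170))"
```

```text
[[-0.0305 -0.1232]
 [-0.0074 -0.1106]
 [-0.1108  0.0981]
 [-0.1335  0.0894]]
centre [-0.0706 -0.0116] L [-0.1222  0.0938] R [-0.019  -0.1169] len 0.2346423380052326 theta 0.4555247686804237
```

```bash
python3 -m jog '[[0,0,10,0,0,0,1],[0,-20,20,0,0,0,1],[0,-35,0,0,-7,0,0],[0,-35,0,0,-7,0,0],[0,0,0,0,-7,0,0],[0,0,0,0,-7,0,0],[0,0,0,0,-7,0,0],[0,0,0,0,-7,0,0]]'; python3 -m jog '[[0,0,0,0,-7,0,0],[0,0,0,0,-7,0,0],[0,0,0,0,-7,0,0],[0,0,0,0,-7,0,0],[0,0,0,0,-7,0,0],[0,0,0,0,-7,0,0],[0,0,0,0,-3.2,0,0],[0,0,0,0,0,0,0]]';python3 -c "
from h import *;status();plan(-.1383,.0277,.1,116)"
```

```text
time_s: 10.25
eef_pos: [0.5829, 0.0661, 0.1008]
eef_rot: [-0.605, 0.606, 0.365, -0.365]
wrist_force: [-0.5, 0.6, 0.1]
opening: 0.501
time_s: 10.92
eef_pos: [0.5827, 0.0661, 0.1003]
eef_rot: [0.42, -0.42, -0.569, 0.569]
wrist_force: [0.7, 0.5, 0.5]
opening: 0.5
t 10.92 tcp [0.5827 0.0661 0.1003] bay [-0.1394  0.1369] yaw of tool x in bay deg 116.14294473374156 F [0.6978 0.4897 0.4524] op 0.5 q [-0.0892  0.3532  1.6783 -0.0003  1.1099 -1.9592]
[[-0.2948  0.0002 -0.9555]
 [ 0.9555 -0.0003 -0.2948]
 [-0.0003 -1.     -0.0001]]
shift mm (current tool axes) [-98.5676   0.3659  47.1233] turn about y deg 0.1429447337415519
```

```bash
python3 -m jog '[[-20,0,10,0,0,0,0],[-20,0,10,0,0,0,0],[-20,0,10,0,0,0,0],[-20,0,10,0,0,0,0],[-19,0,7,0,0,0,0],[0,0,0,0,0,0,0]]';python3 -c "
from h import *;status();plan(-.1383,.0277,.01,116);cv2.imwrite('pics/w10.png',camera('wrist'))"
```

```text
time_s: 11.42
eef_pos: [0.5669, -0.0459, 0.1006]
eef_rot: [0.421, -0.422, -0.567, 0.568]
wrist_force: [1.0, -0.1, 0.0]
opening: 0.5
t 11.42 tcp [ 0.5669 -0.0459  0.1006] bay [-0.1375  0.0239] yaw of tool x in bay deg 115.72937498320229 F [ 1.0392 -0.0994  0.0153] op 0.5 q [-0.2886  0.3178  1.7253 -0.0015  1.0974 -2.1508]
[[-0.2879  0.0006 -0.9577]
 [ 0.9577 -0.0016 -0.2879]
 [-0.0017 -1.     -0.0002]]
shift mm (current tool axes) [ 3.8902 90.5455 -0.9014] turn about y deg -0.27062501679771694
```

View pics/w10.png

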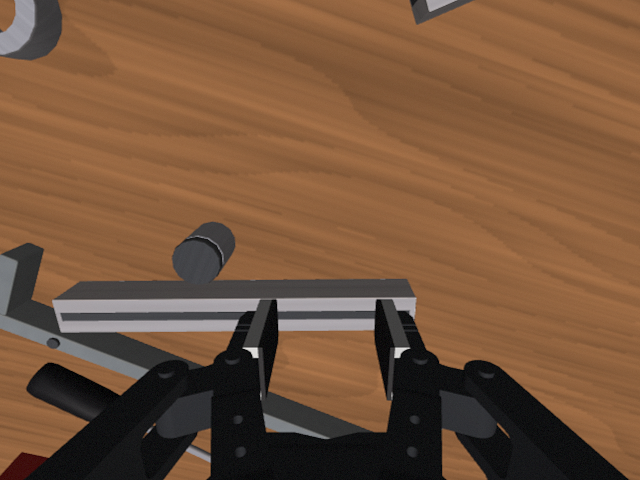

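```bash
python3 -c "
from h import *
beamw([(62,333),(415,330),(412,297),(54,300)])
print('post',w2b(ray('wrist',198,259,.04)))
for s in (-36,36):
  M=toolR();p=get_obs()['eef_pos']+M[:,0]*s/1000;print(w2b(p))
"
```

```text
[[-0.0083 -0.1096]
 [-0.1149  0.1058]
 [-0.1357  0.0913]
 [-0.0313 -0.1199]]
centre [-0.0725 -0.0081] len 0.23797044952634974 theta 0.45954594065420845
post [-0.1055 -0.0426]
[-0.1221 -0.0069]
[-0.1534  0.058 ]
```

```bash
python3 -m jog '[[1,30,0,0,0,0,0],[1,30,0,0,0,0,0],[1,28,0,0,0,0,0],[0,2,0,0,0,0,0],[0,0,-6,0,0,0,0],[0,0,-6,0,0,0,0],[0,0,-6,0,0,0,0],[0,0,-2,0,0,0,0]]';python3 -c "
from h import *;status();plan(-.1203,.0363,.01,116)"
```

```text
time_s: 12.13
eef_pos: [0.5878, -0.0342, 0.0125]
eef_rot: [-0.419, 0.422, 0.569, -0.568]
wrist_force: [-2.1, -0.8, 2.2]
opening: 0.507
t 12.13 tcp [ 0.5878 -0.0342  0.0125] bay [-0.1188  0.0387] yaw of tool x in bay deg 116.0201153671336 F [-2.127  -0.8289  2.1608] op 0.51 q [-0.2596  0.4907  1.6999 -0.0001  0.9472 -2.1274]
[[-0.2928  0.0036 -0.9562]
 [ 0.9562 -0.001  -0.2928]
 [-0.002  -1.     -0.0032]]
shift mm (current tool axes) [-1.4711  2.5267  2.4503] turn about y deg 0.020115367133585124
```

```bash
python3 -m jog '[[0.8,0.5,-4.6,0,1.6,0,0],[0.8,0.5,-4.6,0,1.6,0,0],[0.8,0.5,-4.6,0,1.6,0,0],[0.8,0,-4.6,0,1.6,0,0],[0.8,0,-4.6,0,1.6,0,0],[0.8,0,-4.6,0,1.6,0,0],[0.8,0,-4.6,0,1.6,0,0],[0.8,0,-4.6,0,1.6,0,0]]';python3 -c "
from h import *;status();s=camera('scene');cv2.imwrite('pics/s11.png',cv2.resize(s[170:370,280:480],None,fx=3,fy=3,interpolation=cv2.INTER_CUBIC));cv2.imwrite('pics/w11.png',camera('wrist'))"
```

```text
time_s: 12.8
eef_pos: [0.621, -0.0208, 0.0103]
eef_rot: [-0.481, 0.482, 0.518, -0.517]
wrist_force: [-1.4, -0.2, 0.5]
opening: 0.498
t 12.8 tcp [ 0.621  -0.0208  0.0103] bay [-0.088   0.0572] yaw of tool x in bay deg 103.12230132881626 F [-1.4152 -0.1905  0.4838] op 0.5 q [-0.224   0.5518  1.6092 -0.0003  0.9791 -1.8667]
[[-0.072   0.0014 -0.9974]
 [ 0.9974 -0.0005 -0.072 ]
 [-0.0006 -1.     -0.0014]]
```

View pics/s11.png

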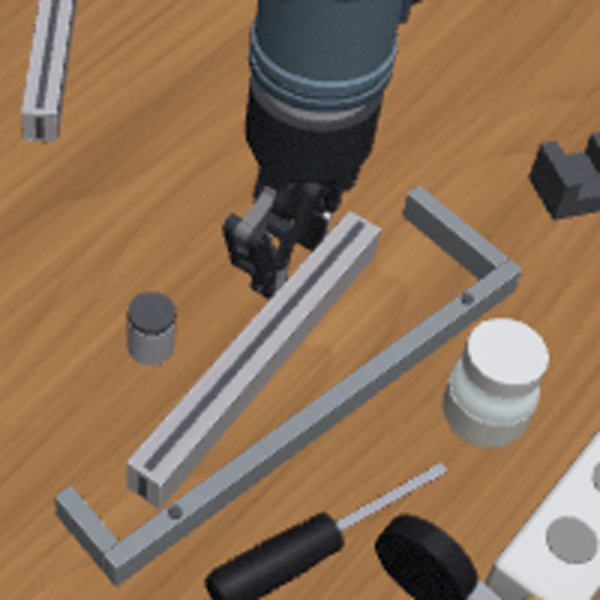

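View pics/w11.png

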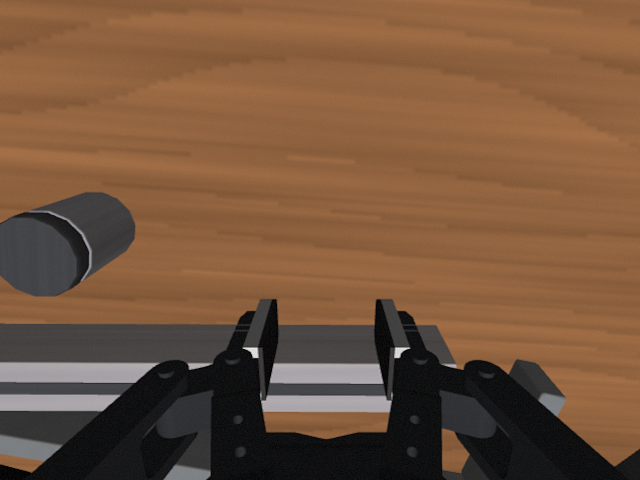

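```bash
python3 -m jog '[[0.8,0,-4.6,0,1.6,0,0],[0.8,0,-4.6,0,1.6,0,0],[0.8,0,-4.6,0,1.6,0,0],[0.8,0,-4.6,0,1.6,0,0],[0.8,0,-4.6,0,1.6,0,0],[0.8,0,-4.6,0,1.6,0,0],[0.8,0,-4.6,0,1.6,0,0],[0.8,0,-4.6,0,1.6,0,0]]';python3 -m jog '[[0,0,0,0,0,0,0]]';python3 -c "
from h import *;status();s=camera('scene');cv2.imwrite('pics/s12.png',cv2.resize(s[170:370,280:480],None,fx=3,fy=3,interpolation=cv2.INTER_CUBIC))"
```

```text
time_s: 13.57
eef_pos: [0.6571, -0.0152, 0.0098]
eef_rot: [-0.536, 0.536, 0.461, -0.461]
wrist_force: [-2.3, -0.2, 1.2]
opening: 0.501
time_s: 13.65
eef_pos: [0.6579, -0.0153, 0.0098]
eef_rot: [-0.536, 0.537, 0.462, -0.461]
wrist_force: [0.6, 0.2, 0.3]
opening: 0.499
t 13.65 tcp [ 0.6579 -0.0153  0.0098] bay [-0.0524  0.0684] yaw of tool x in bay deg 90.3947057695942 F [0.6101 0.2081 0.315 ] op 0.5 q [-0.2032  0.6164  1.5055  0.0002  1.0178 -1.624 ]
[[ 0.1495  0.0019 -0.9888]
 [ 0.9888 -0.0002  0.1495]
 [ 0.     -1.     -0.0019]]
```

View pics/s12.png

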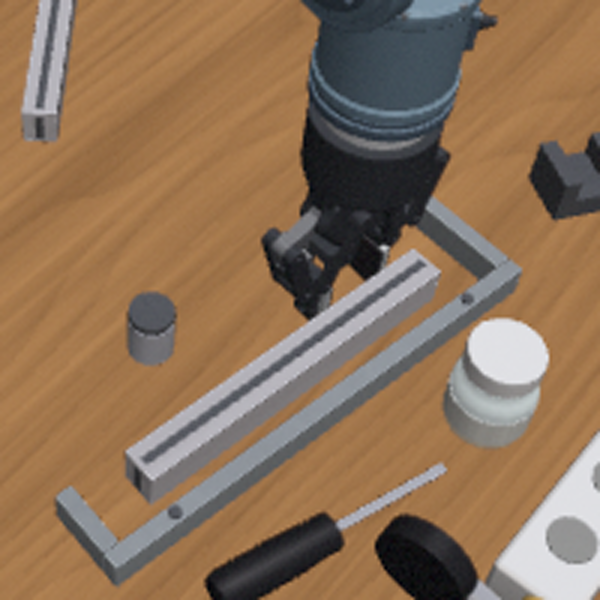

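```bash
python3 -m jog '[[0,0,6,0,0,0,0],[-12,0,0,0,0,0,0],[-13,0,0,0,0,0,0],[-13,0,0,0,0,0,0],[-14,0,0,0,0,0,0],[0,0,-4,0,0,0,0],[0,0,-4,0,0,0,0],[0,0,-4,0,0,0,0]]';python3 -m jog '[[0,0,-4,0,0,0,0],[0,0,-4,0,0,0,0],[0,0,-3,0,0,0,0],[0,0,0,0,0,0,0]]';python3 -c "
from h import *;status();s=camera('scene');cv2.imwrite('pics/s13.png',cv2.resize(s[170:370,280:480],None,fx=3,fy=3,interpolation=cv2.INTER_CUBIC))"
```

```text
time_s: 14.37
eef_pos: [0.6548, -0.0683, 0.0087]
eef_rot: [0.537, -0.536, -0.461, 0.461]
wrist_force: [-3.1, -1.5, 2.6]
opening: 0.501
time_s: 14.7
eef_pos: [0.6662, -0.0685, 0.0086]
eef_rot: [0.536, -0.536, -0.461, 0.461]
wrist_force: [-2.6, 1.5, 1.5]
opening: 0.498
t 14.7 tcp [ 0.6662 -0.0685  0.0086] bay [-0.0359  0.0171] yaw of tool x in bay deg 90.43610555587743 F [-2.6171  1.4728  1.4699] op 0.5 q [-0.2794  0.6399  1.4697  0.0004  1.0325 -1.7011]
[[ 0.1488 -0.0004 -0.9889]
 [ 0.9889  0.0005  0.1488]
 [ 0.0004 -1.      0.0004]]
```

View pics/s13.png

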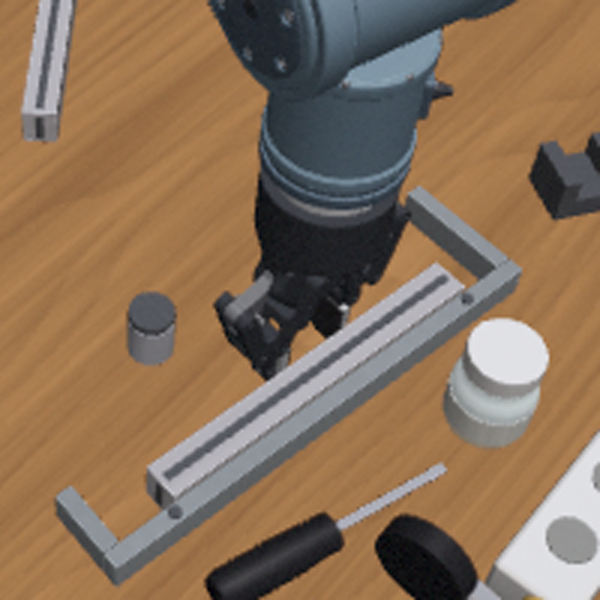

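```bash
python3 -m jog '[[0,0,-1,0,0,0,0],[0,0,-1,0,0,0,0],[0,0,0,0,0,0,0]]';python3 -c "
from h import *;status()"; python3 -m jog '[[0,0,-1,0,0,0,0],[0,0,-1,0,0,0,0],[0,0,0,0,0,0,0]]'; python3 -c "
from h import *;status()"
```

```text
time_s: 15.0
eef_pos: [0.6662, -0.0686, 0.0085]
eef_rot: [0.537, -0.535, -0.46, 0.462]
wrist_force: [-8.2, 2.5, 7.5]
opening: 0.497
t 15.0 tcp [ 0.6662 -0.0686  0.0085] bay [-0.0359  0.017 ] yaw of tool x in bay deg 90.4184918790287 F [-8.1643  2.49    7.4908] op 0.5 q [-0.2794  0.6421  1.4663  0.0001  1.0373 -1.7005]
[[ 0.1491 -0.0039 -0.9888]
 [ 0.9888  0.0012  0.1491]
 [ 0.0006 -1.      0.004 ]]
time_s: 15.25
eef_pos: [0.6662, -0.0686, 0.0084]
eef_rot: [0.538, -0.534, -0.459, 0.463]
wrist_force: [-16.7, 2.9, 13.2]
opening: 0.501
t 15.25 tcp [ 0.6662 -0.0686  0.0084] bay [-0.0359  0.017 ] yaw of tool x in bay deg 90.41241104845692 F [-16.6515   2.8532  13.2383] op 0.5 q [-0.2792  0.645   1.462  -0.0007  1.0432 -1.6998]
[[ 0.1492 -0.0084 -0.9888]
 [ 0.9888  0.0018  0.1492]
 [ 0.0005 -1.      0.0086]]
```

The force rises with no motion, so the beam is seated on the fence. I'll back off, clear the scene and check.

```bash
python3 -m jog '[[0,0,4,0,0,0,0],[0,0,8,0,0,0,0],[0,-30,0,0,0,0,0],[0,-35,0,0,0,0,0],[0,-35,10,0,0,0,0],[0,-30,30,0,0,0,0],[0,-10,40,0,0,0,0],[0,0,40,0,0,0,0]]';python3 -m jog '[[40,0,20,0,0,0,0],[40,0,20,0,0,0,0],[40,0,20,0,0,0,0],[40,0,10,0,0,0,0],[40,0,0,0,0,0,0],[40,0,0,0,0,0,0],[40,0,0,0,0,0,0],[0,0,0,0,0,0,0]]';python3 -c "
from h import *;status();s=camera('scene');cv2.imwrite('pics/s14.png',cv2.resize(s[170:370,280:480],None,fx=3,fy=3,interpolation=cv2.INTER_CUBIC));s=camera('top');cv2.imwrite('pics/t14.png',s);cv2.imwrite('pics/t14c.png',cv2.resize(s[115:215,235:415],None,fx=4.4,fy=4.4,interpolation=cv2.INTER_CUBIC))"
```

```text
time_s: 15.92
eef_pos: [0.5416, -0.0509, 0.1523]
eef_rot: [-0.533, 0.539, 0.463, -0.459]
wrist_force: [-0.1, 0.2, -0.5]
opening: 0.494
time_s: 16.58
eef_pos: [0.5158, 0.2348, 0.149]
eef_rot: [0.535, -0.535, -0.464, 0.461]
wrist_force: [0.6, -1.2, 0.9]
opening: 0.498
t 16.58 tcp [0.5158 0.2348 0.149 ] bay [-0.2319  0.2931] yaw of tool x in bay deg 90.69845364428177 F [ 0.5599 -1.2331  0.9495] op 0.5 q [ 0.2164  0.2463  1.7051  0.0027  1.1859 -1.2106]
[[ 0.1443  0.0037 -0.9895]
 [ 0.9895  0.0034  0.1443]
 [ 0.0039 -1.     -0.0032]]
```

View pics/s14.png

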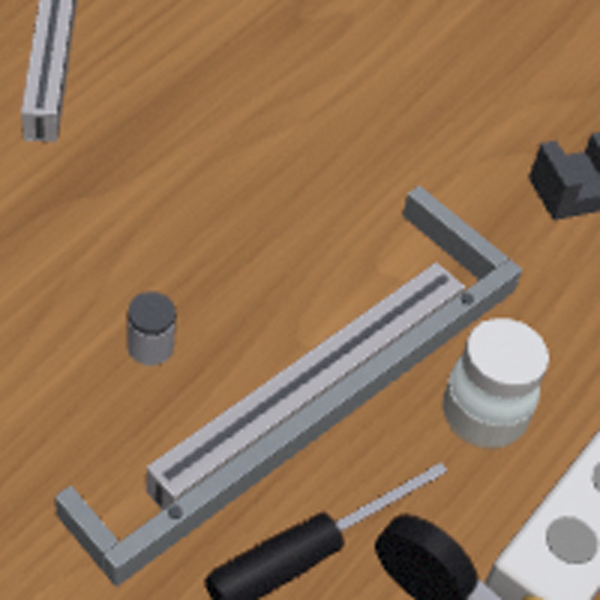

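View pics/t14.png

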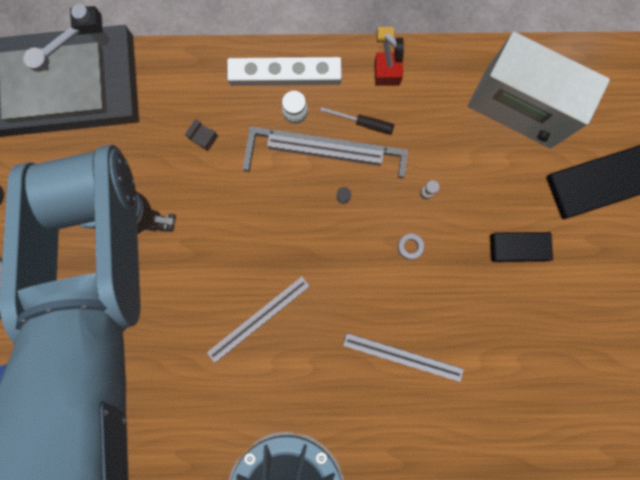

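View pics/t14c.png

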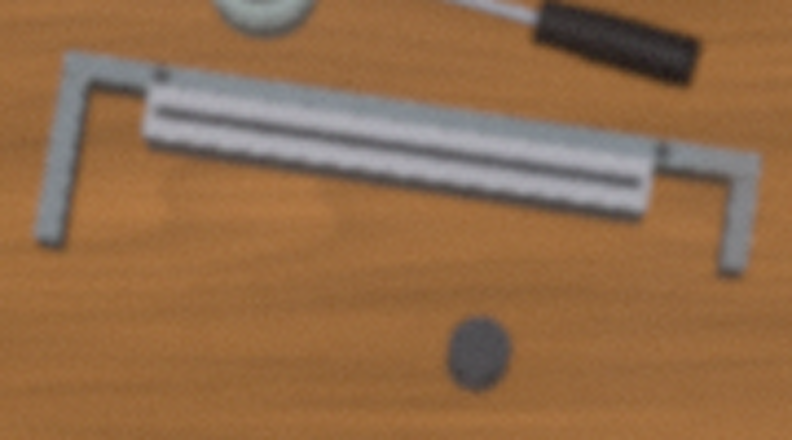

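The beam sits flush on the fence with about 60 px of gap to the left cheek and 80 px to the right, so it is about 4 mm left of the middle. The bystanders are at the same pixels as at the start.

```bash
python3 -c "
from h import *
beams([(149,467),(176,500),(465,284),(439,263)],off=(280,170))
a=cv2.imread('pics/top0.png').astype(int);b=camera('top').astype(int)
d=np.abs(a-b).max(2)>60; d[:,:185]=0; ys,xs=np.nonzero(d); print(xs.min(),xs.max(),ys.min(),ys.max())
hand_in()"
```

```text
[[-0.023  -0.1139]
 [ 0.0026 -0.1153]
 [ 0.0009  0.1251]
 [-0.0208  0.1247]]
centre [-0.0101  0.0052] L [-0.0099  0.1249] R [-0.0102 -0.1146] len 0.2395064431659272 theta -0.001284882911241414
205 383 135 240
the job is handed in; nothing more can be done
```

The beam is in the bay, lying along the back fence between the two cheeks, and I handed the job in at about 17 s of the 72 s allowed. `hand_in()` gives no verdict, so everything below comes from my own last checks.

**How it was done:** I used only fingertip pushes.
1. I angled the beam to about 0.5 rad with the half-open fingers.
2. I pushed it lengthwise on its left end so the right end went in behind the post.
3. I swung the left end in.
4. I pressed the beam flat onto the fence until the force rose to about 17 N along x with no further movement. The arm then withdrew well clear.

**Last checks:**

| Check | Measured | Allowed |
|---|---|---|
| Beam x in the bay frame | about -0.010 m (scene camera) | -0.0225 to -0.008 m |
| Beam y in the bay frame | about +0.005 m | -0.037 to +0.037 m |
| Angle to the fence | about 0.001 rad | below 0.08 rad |

- **Beam position:** contact with the fence puts the beam's x at about -0.0125 m. The 2.5 mm gap to the camera reading matches the roughly 2 mm calibration error, but the camera value is close to the -0.008 m limit.
- **Bystanders:** comparing the top view before and after, everything from image column 185 rightwards changed only where the beam had been and where it is now. I left out the strip to the left of that because the arm covers it. The V-block, at column 186 and up, is inside the compared area.
- **Beam height and tilt:** I did not measure these separately. The pictures show the beam lying flat throughout.

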